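# Check in the zero-gas cartridge and hold it seated in the monitor's bayonet port

## Task

Take the green cartridge out of the tray and hold it upright and still for a good second with its foot a few centimetres above the middle of the blue reader pad on the gas monitor. Then fit it into the bayonet port on the same monitor: push it down against the spring until it bottoms, twist it a quarter turn clockwise to the stop, and finish still gripping it, keeping it pressed fully down and turned against the springs. Leave the orange cartridge, the tape roll and the data logger where they are.

Things in the scene. Friction and masses are not known exactly. Their poses are not given: they have to be found in the camera images.
- zero_center (a point): Green zero-gas cartridge, the one to fit: 58 mm high, about 150 g, standing on its foot in the tray. This point is on its axis, half-way up (29 mm above the foot). z points up its axis, x along its grip bar and its lugs. Half a turn about z makes no difference.
- zero_grip (a point): Centre of the green grip bar on top of the green cartridge, 44 mm above its foot: bar 42 mm long along x, 14 mm thick along y, 28 mm high. Under the bar is a round green flange, 48 mm in diameter, from 24 to 30 mm above the foot.
- zero_foot (a point): Centre of the underside of the green cartridge. From here up to 24 mm runs a round grey stem, 34 mm in diameter, lower edge chamfered 3 mm. Two round steel lugs, 7 mm thick, stick out along +x and -x, centred 6 mm above the foot, ends 24.5 mm from the axis.
- span_center (a point): Orange cartridge of the same shape, standing in the tray: a bystander. This point is on its axis, half-way up (29 mm above its foot).
- tray_in (a point): Grey open tray, fixed, outside 150 mm along x, 250 mm along y, walls 18 mm high and 4 mm thick. This point is the centre of its inner floor, on which both cartridges stand, about 60 mm from it along +y and -y; which is on which side varies.
- reader (a point): Blue square reader pad with a white ring, 55 x 55 mm, on top of the gas monitor (fixed white metal box, 260 mm along x, 215 mm along y, 88 mm high). This point is the centre of the pad's surface, z up. The port's axis lies 106 mm away along +y.
- port_mouth (a point): Bayonet port on the monitor: upright round aluminium socket with a white rim, 64 mm in diameter, 33 mm high. This point is the centre of its mouth, at the top of the rim; z up; fixed. Bore 39 mm; two entry notches for the lugs, 10 mm wide, run along +x and -x to 27.5 mm from the axis (red marks point to them). The rim is 7 mm thick, with room below it for the lugs to turn.
- port_push (a joint): How far the port's spring floor is pressed down, in m: 0 at rest, 0.011 bottomed. Spring about 3 N at the start, 9 N bottomed. If the turned cartridge is let go it rises until the lugs bear on the rim (about 0.0075).
- port_turn (a joint): How far the port's floor is turned, in rad: 0 at rest, grows clockwise seen from above, stop at 1.45. Return spring about 0.02 N m at the start, 0.085 N m at the stop. Play between lugs and dogs is about 0.07 rad each way, so the cartridge itself may turn up to about 1.52 before the stop.
- tape_mid (a point): Yellow tape roll lying flat, 70 mm outside diameter, 24 mm high: a bystander. This point is its centre.
- logger: Black data logger with a screen, 130 x 170 x 45 mm, 0.9 kg, lying flat: a bystander. Origin at the centre of its underside.
- port_floor (a point): Fixed point on the port's axis, 9 mm below its mouth, where the black spring floor lies at rest. Lugs lined up with the notches, the cartridge drops in until its foot stands there. Pushed at least 8 mm further, its lugs pass the rim and can turn; at 11 mm it bottoms (foot 20 mm below the mouth). Dogs on the floor turn along with the lugs.
Things that resemble listed ones, but are neither listed nor needed, are in the scene too. What is shaped like the part that bears zero_center but pink or white is not meant.

How it is judged:
On the way, in this order (a step that is already met when the one before it is completed fails the run):
1. green cartridge upright (0.25 rad) and still (under 30 mm/s) over the reader pad for 0.6 s, foot 5 to 80 mm above it, axis within 27 mm of its centre (z of zero_center in the frame of reader between 0.034 and 0.109 m and horizontal distance between zero_center and reader below 0.027 m and angle between zero_center's own z axis and vertical below 0.25 rad and linear speed of zero below 0.03 m/s), for 0.6 s.
2. the green cartridge is in the port and has pressed its floor down 6 mm or more (value of joint port_push above 0.006 m and horizontal distance between zero_center and port_mouth below 0.006 m), for 0.1 s.
At the end, for the whole second after the job is handed in: The green cartridge sits upright (within 0.12 rad) in the port, within 6 mm of its axis, still gripped (over 1 N), pressing the port's floor down more than 9 of its 11 mm, with the port turned more than 1.2 of its 1.45 rad; the bystanders are within 25 mm of where they began (value of joint port_push above 0.009 m and value of joint port_turn above 1.2 rad and horizontal distance between zero_center and port_mouth below 0.006 m and z of zero_center in the frame of port_mouth below 0.013 m and angle between zero_center's own z axis and vertical below 0.12 rad and contact force between the fingers and zero above 1 N and distance of each of span_center, tape_mid, logger from where it was at the start of the episode below 0.025 m); the arm keeps its last pose, push and grip.
It fails at once if the orange cartridge, the tape roll or the data logger is shifted by more than 25 mm (distance of any of span_center, tape_mid, logger from where it was at the start of the episode above 0.025 m).
It also fails if it takes over 48 s, if anything falls off the work surface, if the arm or the gripper's body presses on something with over 40 N, if the wrist force passes 120 N, or if a joint passes its speed limit or range.

## Robot

A 6-joint arm with a two-finger parallel gripper is mounted at the origin on the work surface. World frame = base frame: x ahead of the robot, y to its left, z up, the work surface at z = 0. Lengths are in m, angles in rad, forces in N, time in s.
With the tool pointing down it reaches from about 0.35 to 0.775 m from the base axis. Payload 7.3 kg.
Tool frame: the origin (TCP) lies at the very end of the fingers, on their centre line; the grasp point (between the pads) lies 19 mm behind it (pinch_z is the distance from the TCP to the grasp point, in m); z points along the fingers, y is the line along which they close (so a half turn about z gives the same grasp; the last joint's range is limited). The gripper opens to 92 mm and grips with 3 to 60 N. Pads are 19 mm wide; open, the fingers measure 130 mm over their backs; the gripper's body (75 mm by 190 mm) begins 47 mm behind the grasp point.
Start: joints at [-1.401, 0.342, 1.524, -0, 1.275, -0.146], TCP at [0.163, -0.499, 0.227] pointing down, gripper open.
Joint ranges: [-2.53, 2.53], [-0.77, 2.02], [0.04, 2.7], [-1, 4.14], [0.28, 2.66], [-3.11, 3.11]. Speed limits (rad/s): [2.57, 2.57, 3.14, 3.14, 3.14, 3.14].

## Interface

Orientations are given as [roll, pitch, yaw] about the fixed x, y, z axes, in that order (R = Rz(yaw) Ry(pitch) Rx(roll)).
In Python, from cell import * gives the robot as it stands.
- The arm moves only by the tool arm_command, never from a script. Its arguments are lists of equal length, an entry for each row: "fingers": the gripper command: -1 is fully open, 1 is shut, values between are in proportion; "travel": the shift along the tool's x, y, z in m, a list of three; "dr": the turn, a rotation vector about the tool's x, y, z in degrees, a list of three. In form: {"fingers": [fingers, ...], "travel": [[x, y, z], ...], "dr": [[wx, wy, wz], ...]}. A call has 1 to 8 rows; each row is the pose to reach, as a shift and turn from the pose commanded when the call began, along the tool's axes at that moment; what a row does not reach only later rows make up. A row lasts 1/12 s, in which the tool goes at most 41.7 mm and 7.16 degrees, less where a joint would pass 70% of its speed; a pose out of reach is approached as far as the arm can. A call with a gripper value outside its range is refused whole. The fingers move at their own pace and stop on an object; "squeeze" is the grip in N (left out, the last holds). Time passes only in rows, so rows that repeat a pose let the fingers close. It gives the time, the measured TCP pose, the force, the opening and the grip force at its end, in the units of the state.
- observe(): the state, without advancing time (a new reading comes with each control period).
- read_camera(name): name is "scene" or "top" or "wrist"; returns a dict with "color" (420x560x3 uint8, blue, green, red), "z_map" (420x560 float32, m along the optical axis (not along the pixel's ray), 0 where there is no reading), "fx", "fy", "cx", "cy" (pixels), "R" (3x3) and "t" (3): a world point X has camera coordinates R X + t. Camera axes: x right, y down, z forward; pixel columns grow to the right and rows downward; lengths in m; the calibration is good to about 2 mm. A picture is of the moment at which its call begins.
- hand_in(): hands the job in; it is judged then, once.
The state is a dict: "time": time; "qpos": joint angles; "qvel": joint speeds; "joint_efforts": joint torques, N m; "tool_pos": TCP position; "tool_rot": TCP orientation; "contact_force": force on the tool from outside, world axes, zero at the start; "torque": the same for the moment, N m; "opening": finger opening in m; "grip_force": force on a finger pad.
Only numpy, scipy, OpenCV 4.12 (cv2) and the standard library are available. Lean on these libraries where they do the work, as an engineer would, in place of code of your own. Each camera call takes 0.05 s, during which the arm holds its last target. There are 200 camera calls.

## Working session

There is one attempt and no reset: what is moved stays moved. The work goes in short steps, Python scripts to look and compute and a tool call to move; the robot and the scene stay as the last step left them, time stands still between calls to the robot, and variables do not carry over. Pictures are saved under pics/ and viewed, at most 10 in all, crops included, and the job is handed in when it is done.

Besides the shell and the picture viewer there is one more tool, called after ">>>" by a JSON object that holds its "fn" and its "kwargs". arm_command: Moves the arm, as the interface text tells. Its arguments: {"type":"object","properties":{"fingers":{"type":"array","items":{"type":"number"}},"travel":{"type":"array","items":{"type":"array","items":{"type":"number"}}},"dr":{"type":"array","items":{"type":"array","items":{"type":"number"}}},"squeeze":{"type":"number"}},"required":["fingers","travel","dr"]}

```bash
mkdir -p pics
cat > h.py <<'E'
from cell import *
import numpy as np, cv2
def P(c,u,v,z=None):
    """world point of pixel: by depth, or on plane z"""
    d=np.array([(u-c['cx'])/c['fx'],(v-c['cy'])/c['fy'],1.])
    R,t=np.array(c['R']),np.array(c['t'])
    o=-R.T@t; r=R.T@d
    if z is None:
        s=np.median(c['z_map'][int(v)-1:int(v)+2,int(u)-1:int(u)+2]); return o+s*r
    return o+(z-o[2])/r[2]*r
E
python3 - <<'E'
from h import *
import pickle
print(observe())
for n in('top','scene'):
    c=read_camera(n); pickle.dump(c,open(n+'.pkl','wb')); cv2.imwrite(f'pics/{n}0.png',c['color'])
    print(n,-np.array(c['R']).T@c['t'])
E
```

```text
{'time': 0.0, 'qpos': array([-1.40097570e+00,  3.42740192e-01,  1.52500056e+00, -6.83262917e-06,
        1.27541696e+00, -1.46007198e-01]), 'qvel': array([ 0.00170965, -0.00104412,  0.0018555 , -0.00121707, -0.00105438,
       -0.0010347 ]), 'joint_efforts': array([-2.32031991e-03, -4.31238198e+01, -2.44221103e+01,  7.15794484e-02,
        5.61091723e-02, -1.27075969e-04]), 'tool_pos': array([ 0.16301305, -0.49862386,  0.22604165]), 'tool_rot': array([-3.14004330e+00, -2.21233973e-04,  3.15829649e-01]), 'contact_force': array([ 0.08400451, -0.18732111, -0.11686877]), 'torque': array([-0.02544388, -0.01291017, -0.03629238]), 'grip_force': 0.0, 'opening': 0.09171849162411329}
top [0.40175838 0.06140293 0.98875478]
scene [1.08810244 0.48079525 0.97564418]
```

View pics/top0.png

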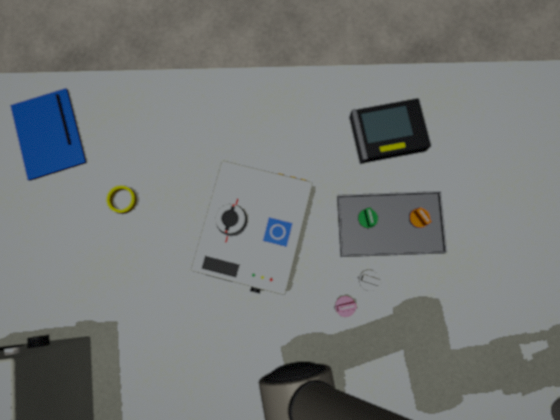

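View pics/scene0.png

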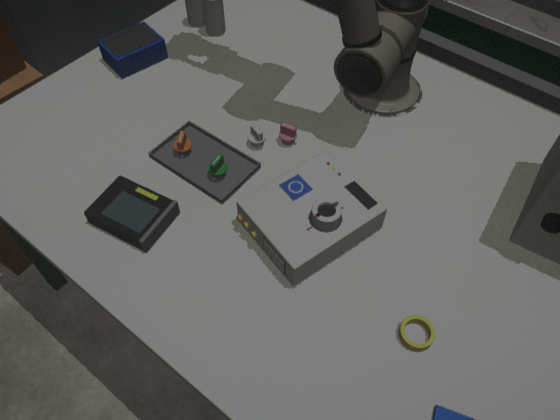

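Candidates for the green cartridge in the top view: green (368,217) in the tray, orange (420,217) in the tray, pink (345,305) and white (369,280) outside it. I choose the green one. The port is at about (231,218) and the reader at (278,232). Next is a close crop and measurements.

Run:
```python
from h import *
import pickle
c=pickle.load(open('top.pkl','rb')); I=c['color']
a=cv2.resize(I[190:245,340:440],None,fx=8,fy=8,interpolation=cv2.INTER_CUBIC)[:,:400]
b=cv2.resize(I[190:265,200:300],None,fx=8,fy=8,interpolation=cv2.INTER_CUBIC)
# one canvas: left monitor crop x4 , right tray crop x8
b=cv2.resize(I[195:250,205:300],None,fx=8,fy=8,interpolation=cv2.INTER_CUBIC)[:,:760]
cv2.imwrite('pics/crop1.png',np.vstack([b[:, :],]))
a=cv2.resize(I[195:240,345:440],None,fx=8,fy=8,interpolation=cv2.INTER_CUBIC)
cv2.imwrite('pics/crop2.png',a)
print(c['fx'],c['fy'],c['cx'],c['cy'])
hsv=cv2.cvtColor(I,cv2.COLOR_BGR2HSV)
def seg(lo,hi,x0,x1,y0,y1):
    m=cv2.inRange(hsv,lo,hi); k=np.zeros_like(m);k[y0:y1,x0:x1]=m[y0:y1,x0:x1]
    v,u=np.nonzero(k); return u,v,k
for n,lo,hi,box in[('green',(45,90,40),(85,255,255),(350,390,200,235)),('blue',(95,120,60),(125,255,255),(260,300,210,255))]:
    u,v,k=seg(lo,hi,*box); print(n,len(u),u.mean(),v.mean(),cv2.minAreaRect(np.c_[u,v].astype(np.float32)), P(c,u.mean(),v.mean()))
    if n=='green':
        W=np.array([P(c,x,y) for x,y in zip(u,v)]); print(np.sort(W[:,2])[::12])
        T=W[W[:,2]>W[:,2].max()-.012]; print('bar',len(T),T.mean(0)); uu,s,vt=np.linalg.svd(T[:,:2]-T[:,:2].mean(0)); print(vt[0],np.degrees(np.arctan2(vt[0,1],vt[0,0])),s)
    else:
        r=cv2.minAreaRect(np.c_[u,v].astype(np.float32)); B=np.array([P(c,*q,z=.088) for q in cv2.boxPoints(r)]);print(B,B.mean(0))
for q in[(231,218),(240,225),(340,197),(395,225),(244,212),(220,215)]: print(q,P(c,*q))
```

```text
407.4414600522505 407.4414600522505 274.1580889309846 213.63857403664176
green 280 367.3107142857143 217.86785714285713 ((367.7500305175781, 217.75003051757812), (19.091880798339844, 18.384775161743164), 45.0) [ 0.5403088  -0.13944713  0.05305572]
[0.0051152  0.03214307 0.03313417 0.03337087 0.03364597 0.03382474
 0.03406172 0.03424316 0.0344039  0.03453915 0.03476613 0.03503117
 0.035359   0.0365401  0.04342938 0.04888881 0.05530537 0.05895919
 0.06016412 0.06109611 0.06152501 0.06207063 0.06225509 0.06274607]
bar 95 [ 0.54225998 -0.14421005  0.06024163]
[-0.97841624 -0.20664382] -168.07425627598025 [0.12093559 0.04638624]
blue 411 277.2554744525547 231.54744525547446 ((277.2353210449219, 231.55886840820312), (23.040882110595703, 23.283418655395508), 14.03624439239502) [0.5080157  0.06911875 0.09038219]
[[0.48989994 0.10057312 0.088     ]
 [0.54033129 0.08729848 0.088     ]
 [0.52674671 0.03762308 0.088     ]
 [0.47659463 0.05128539 0.088     ]] [0.50839314 0.06919502 0.088     ]
(231, 218) [0.53732838 0.16945473 0.11047299]
(240, 225) [0.52014425 0.1487957  0.1205726 ]
(340, 197) [ 0.59913675 -0.0847216   0.0118587 ]
(395, 225) [ 0.52889716 -0.21615012  0.00312153]
(244, 212) [0.55310401 0.14258379 0.09241589]
(220, 215) [0.54268374 0.19194744 0.12130193]
```

View pics/crop1.png

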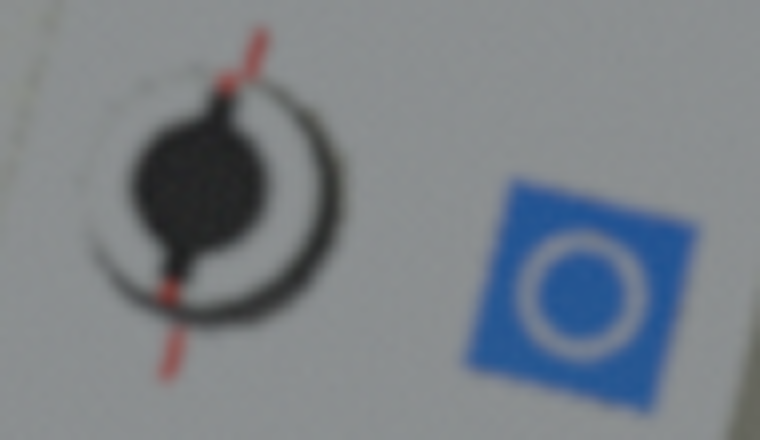

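View pics/crop2.png

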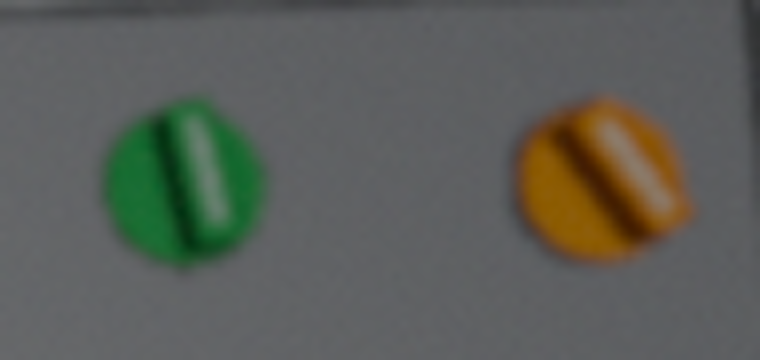

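The crop shows the green cartridge with its bar tilted slightly (flange centre at crop 185,182, bar from 190,110 to 215,235, so yaw is about 11.5°). The bore is at (200,187) in the port crop and the red notch marks are at (228,85) and (170,292), which matches yaw −15° and the reader-derived position (0.536, 0.171). I will grasp with tool yaw near 191.5° so that joint 6 has room for the twist.

>>> {"fn": "arm_command", "kwargs": {"fingers": [-1, -1, -1, -1, -1, -1, -1, -1], "travel": [[0.03, -0.013, 0], [0.06, -0.027, 0], [0.09, -0.04, 0], [0.12, -0.054, 0], [0.15, -0.067, 0], [0.18, -0.08, 0], [0.21, -0.094, 0], [0.24, -0.107, 0]], "dr": [[0, 0, -7], [0, 0, -14], [0, 0, -21], [0, 0, -28], [0, 0, -35], [0, 0, -42], [0, 0, -49], [0, 0, -56]]}}

```text
time: 0.77
tool_pos: [0.3588, -0.3213, 0.2265]
tool_rot: [-3.141, -0.0, 1.299]
contact_force: [0.6, -0.3, -0.4]
opening: 0.0913
grip_force: 0.0
```

Run:
```python
from h import *
import pickle
s=observe(); print(s['tool_pos'],s['tool_rot'],s['qpos'],s['time'])
c=pickle.load(open('top.pkl','rb'))
print('green',P(c,367.6,217.3,.034),'bar', P(c,369.8,216.5,.062),'port',P(c,229.5,217.9,.121))
a=P(c,205+228/8-.5,195+85/8-.5,.121);b=P(c,205+170/8-.5,195+292/8-.5,.121);print('notch',(a+b)/2,np.degrees(np.arctan2(*(a-b)[1::-1])),np.linalg.norm(a-b))
```

```text
[ 0.3587705  -0.32127711  0.2265225 ] [-3.14111579e+00 -3.15061452e-04  1.29912744e+00] [-8.89619456e-01  2.63135499e-01  1.63787889e+00 -2.05882945e-05
  1.24114948e+00 -6.17943972e-01] 0.7667
green [ 0.54447207 -0.1442901   0.034     ] bar [ 0.54204192 -0.14337899  0.062     ] port [0.53598542 0.17140429 0.121     ]
notch [0.53577661 0.17163522 0.121     ] -15.54463565257942 0.058333999795073026
```

>>> {"fn": "arm_command", "kwargs": {"fingers": [-1, -1, -1, -1, -1, -1, -1, -1], "travel": [[0.028, 0.016, 0], [0.055, 0.032, 0], [0.083, 0.048, 0], [0.11, 0.064, 0], [0.138, 0.08, 0], [0.165, 0.096, 0], [0.193, 0.112, 0], [0.22, 0.128, 0]], "dr": [[0, 0, -7], [0, 0, -14], [0, 0, -21], [0, 0, -28], [0, 0, -35], [0, 0, -42], [0, 0, -49], [0, 0, -56]]}}

```text
time: 1.43
tool_pos: [0.5421, -0.1448, 0.2263]
tool_rot: [-3.141, -0.001, 2.277]
contact_force: [-0.0, -0.4, -0.7]
opening: 0.0918
grip_force: 0.0
```

>>> {"fn": "arm_command", "kwargs": {"fingers": [-1, -1, -1, -1, -1, -1, -1, -1], "travel": [[0, 0, 0], [0, 0, 0], [0, 0, 0], [0, 0, 0], [0, 0, 0], [0, 0, 0], [0, 0, 0], [0, 0, 0]], "dr": [[0, 0, -7], [0, 0, -14], [0, 0, -21], [0, 0, -28], [0, 0, -35], [0, 0, -42], [0, 0, -49], [0, 0, -56]]}}

```text
time: 2.1
tool_pos: [0.5411, -0.1462, 0.2262]
tool_rot: [3.141, -0.001, -3.029]
contact_force: [0.3, 0.1, -0.3]
opening: 0.0915
grip_force: 0.0
```

Run:
```python
from h import *
import pickle
c=read_camera('wrist'); s=observe(); print(s['tool_pos'],s['tool_rot'],s['qpos'],s['time'])
I=c['color']; hsv=cv2.cvtColor(I,cv2.COLOR_BGR2HSV); cv2.imwrite('pics/w1.png',I); pickle.dump(c,open('w1.pkl','wb'))
m=cv2.inRange(hsv,(45,90,40),(85,255,255)); v,u=np.nonzero(m); print(len(u),u.mean(),v.mean())
W=np.array([P(c,a,b) for a,b in zip(u,v)]); W=W[np.isfinite(W).all(1)]
z=W[:,2]
T=W[(z>.055)&(z<.07)]; F=W[(z>.028)&(z<.038)]
for n,q in(('bar',T),('flange',F)):
    if len(q)>20:
        r=cv2.minAreaRect((q[:,:2]*1000).astype(np.float32)); print(n,len(q),q.mean(0),r,cv2.minEnclosingCircle((q[:,:2]*1000).astype(np.float32)))
```

```text
[ 0.54116185 -0.14624316  0.22626144] [ 3.14128755e+00 -8.58094631e-04 -3.02178380e+00] [-4.00556416e-01  4.08321810e-01  1.42421458e+00 -1.67594750e-04
  1.30995248e+00 -2.09111817e+00] 2.15
1833 284.43371522094924 191.48390616475723
bar 611 [ 0.54314069 -0.14593735  0.06146912] ((544.2550048828125, -145.7191925048828), (41.3839225769043, 13.929691314697266), 11.188264846801758) ((544.3739013671875, -145.74403381347656), 21.29111671447754)
flange 1209 [ 0.54263704 -0.1457252   0.03386473] ((543.8865356445312, -145.88873291015625), (45.79259490966797, 47.2048454284668), 13.354113578796387) ((544.5521850585938, -145.796142578125), 23.890588760375977)
```

View pics/w1.png

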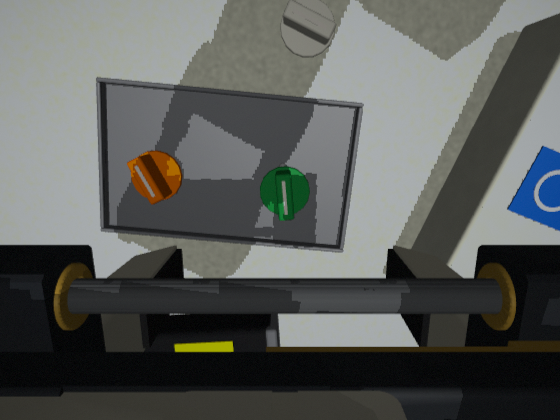

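The wrist view shows the green bar at (285,193), agreeing with the fit: centre (0.5442, −0.1458), yaw 11.2°, size 41×14 mm. Descend and grip.

>>> {"fn": "arm_command", "kwargs": {"fingers": [-1, -1, -1, -1, -1, -1, -1, -1], "travel": [[-0.003, 0, 0.03], [-0.003, 0, 0.06], [-0.003, 0, 0.09], [-0.003, 0, 0.12], [-0.003, 0, 0.15], [-0.003, 0, 0.175], [-0.003, 0, 0.185], [-0.003, 0, 0.189]], "dr": [[0, 0, -4.3], [0, 0, -4.3], [0, 0, -4.3], [0, 0, -4.3], [0, 0, -4.3], [0, 0, -4.3], [0, 0, -4.3], [0, 0, -4.3]]}}

```text
time: 2.82
tool_pos: [0.5432, -0.1455, 0.0357]
tool_rot: [3.139, -0.003, -2.962]
contact_force: [-0.5, 0.1, 0.3]
opening: 0.0919
grip_force: 0.0
```

>>> {"fn": "arm_command", "kwargs": {"fingers": [-1, 1, 1, 1, 1, 1, 1, 1], "travel": [[0, 0, 0], [0, 0, 0], [0, 0, 0], [0, 0, 0], [0, 0, 0], [0, 0, 0], [0, 0, 0], [0, 0, 0]], "dr": [[0, 0, 0], [0, 0, 0], [0, 0, 0], [0, 0, 0], [0, 0, 0], [0, 0, 0], [0, 0, 0], [0, 0, 0]], "squeeze": 50}}

```text
time: 3.48
tool_pos: [0.5444, -0.146, 0.0379]
tool_rot: [-3.141, 0.0, -2.96]
contact_force: [0.7, -0.0, -0.4]
opening: 0.0499
grip_force: 0.0
```

```bash
python3 -c "
from cell import *
print(observe())"
```

```text
{'time': 3.4833, 'qpos': array([-3.97949756e-01,  6.23531293e-01,  1.63862085e+00, -1.08983587e-04,
        8.79027965e-01, -2.15007045e+00]), 'qvel': array([-0.00023389,  0.00327013, -0.00066441,  0.0003931 , -0.00214561,
        0.00024178]), 'joint_efforts': array([ 3.43493644e-03, -5.09678936e+01, -1.84024662e+01, -5.84413181e-02,
        4.68758948e-02,  9.42547958e-04]), 'tool_pos': array([ 0.54444852, -0.1460273 ,  0.03791411]), 'tool_rot': array([-3.14129656e+00,  2.99279304e-04, -2.96019874e+00]), 'contact_force': array([ 0.72181468, -0.01747978, -0.43353618]), 'torque': array([ 0.07410629, -0.19952383,  0.0065558 ]), 'grip_force': 0.0, 'opening': 0.04994341929788215}
```

>>> {"fn": "arm_command", "kwargs": {"fingers": [1, 1, 1, 1, 1, 1, 1, 1], "travel": [[0, 0, 0], [0, 0, 0], [0, 0, 0], [0, 0, 0], [0, 0, 0], [0, 0, 0], [0, 0, 0], [0, 0, 0]], "dr": [[0, 0, 0], [0, 0, 0], [0, 0, 0], [0, 0, 0], [0, 0, 0], [0, 0, 0], [0, 0, 0], [0, 0, 0]]}}

```text
time: 4.15
tool_pos: [0.5443, -0.146, 0.0377]
tool_rot: [-3.142, -0.0, -2.96]
contact_force: [-0.4, -0.5, -1.1]
opening: 0.0136
grip_force: 50.0
```

>>> {"fn": "arm_command", "kwargs": {"fingers": [1, 1, 1, 1, 1, 1, 1, 1], "travel": [[0, 0, 0], [0, 0, 0], [0, 0, -0.01], [0, 0, -0.03], [0, 0, -0.06], [0, 0, -0.09], [0, 0, -0.12], [0, 0, -0.15]], "dr": [[0, 0, 0], [0, 0, 0], [0, 0, 0], [0, 0, 0], [0, 0, 0], [0, 0, 0], [0, 0, 0], [0, 0, 0]]}}

```text
time: 4.82
tool_pos: [0.5439, -0.1458, 0.1897]
tool_rot: [3.142, -0.0, -2.96]
contact_force: [0.6, -0.2, -2.3]
opening: 0.0141
grip_force: 50.0
```

>>> {"fn": "arm_command", "kwargs": {"fingers": [1, 1, 1, 1, 1, 1, 1, 1], "travel": [[0, 0.02, 0], [-0.001, 0.05, 0], [-0.001, 0.085, 0], [-0.002, 0.12, 0], [-0.002, 0.155, 0], [-0.003, 0.185, 0.005], [-0.003, 0.205, 0.015], [-0.003, 0.218, 0.025]], "dr": [[0, 0, 3], [0, 0, 7], [0, 0, 11], [0, 0, 15], [0, 0, 19], [0, 0, 22], [0, 0, 24], [0, 0, 25.5]]}}

```text
time: 5.48
tool_pos: [0.5073, 0.0713, 0.1634]
tool_rot: [3.141, 0.001, 2.878]
contact_force: [0.6, 0.4, -2.6]
opening: 0.0137
grip_force: 50.0
```

>>> {"fn": "arm_command", "kwargs": {"fingers": [1, 1, 1, 1, 1, 1, 1, 1], "travel": [[0, 0, 0], [0, 0, 0], [0, 0, 0], [0, 0, 0], [0, 0, 0], [0, 0, 0], [0, 0, 0], [0, 0, 0]], "dr": [[0, 0, 0], [0, 0, 0], [0, 0, 0], [0, 0, 0], [0, 0, 0], [0, 0, 0], [0, 0, 0], [0, 0, 0]]}}

```text
time: 6.15
tool_pos: [0.5081, 0.0686, 0.1628]
tool_rot: [-3.142, 0.0, 2.877]
contact_force: [-0.1, 0.2, -2.1]
opening: 0.014
grip_force: 50.0
```

>>> {"fn": "arm_command", "kwargs": {"fingers": [1, 1, 1, 1, 1, 1, 1, 1], "travel": [[0, 0, 0], [0, 0, 0], [0, 0, 0], [0, 0, 0], [0, 0, 0], [0, 0, 0], [0, 0, 0], [0, 0, 0]], "dr": [[0, 0, 0], [0, 0, 0], [0, 0, 0], [0, 0, 0], [0, 0, 0], [0, 0, 0], [0, 0, 0], [0, 0, 0]]}}

```text
time: 6.82
tool_pos: [0.508, 0.069, 0.1627]
tool_rot: [-3.142, 0.0, 2.878]
contact_force: [-0.9, -0.1, -1.6]
opening: 0.0132
grip_force: 50.0
```

Run:
```python
from h import *
import pickle
s=observe(); print(s['tool_pos'],s['tool_rot'],s['qpos'],s['contact_force'],s['torque'])
for n in('wrist','scene','top'):
    c=read_camera(n); pickle.dump(c,open(n+'2.pkl','wb'))
    cv2.imwrite(f'pics/{n}2.png',c['color'])
a=cv2.imread('pics/wrist2.png'); b=cv2.imread('pics/scene2.png')[120:290,210:430]
t=cv2.imread('pics/top2.png')[170:300,180:350]
f=lambda i:cv2.resize(i,(400,300),interpolation=cv2.INTER_CUBIC)
cv2.imwrite('pics/m2.png',np.vstack([np.hstack([f(a),f(b)]),np.hstack([f(t),f(t)*0])]))
```

```text
[0.50795949 0.06899258 0.16267241] [-3.14150943e+00  7.02278796e-07  2.87795486e+00] [-1.45469738e-02  3.81691533e-01  1.65452676e+00 -9.04435547e-05
  1.10539420e+00 -1.32166491e+00] [-0.87224144 -0.11294899 -1.561251  ] [ 0.05414086 -0.13991239  0.00233427]
```

View pics/m2.png

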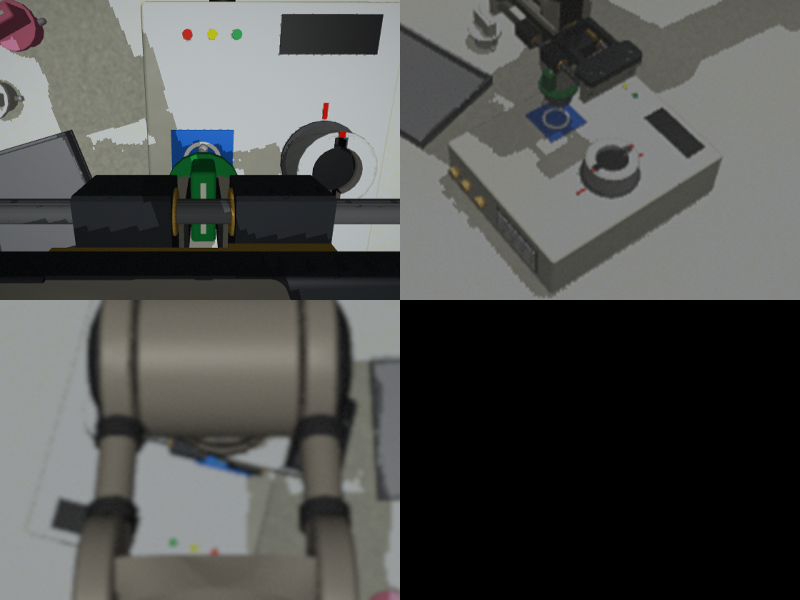

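The picture shows the cartridge upright over the pad, with the port at about (468,239) in the full wrist image. I'll refine the port from the wrist depth.

Run:
```python
from h import *
import pickle
from scipy.optimize import least_squares
c=pickle.load(open('wrist2.pkl','rb')); I=c['color']; cv2.imwrite('pics/crop3.png',cv2.resize(I[130:300,380:550],None,fx=3.5,fy=3.5,interpolation=cv2.INTER_CUBIC))
R,t=np.array(c['R']),np.array(c['t'])
v,u=np.mgrid[0:420,0:560]; z=c['z_map']
X=(np.stack([(u-c['cx'])/c['fx']*z,(v-c['cy'])/c['fy']*z,z],-1)-t)@R
d=np.hypot(X[...,0]-.536,X[...,1]-.1715)
m=(d<.036)&(abs(X[...,2]-.121)<.004)&(z>0); print(m.sum(),np.median(X[m][:,2]))
q=X[m][:,:2]; 
# outer & inner radius by angle
def f(p): 
    a=q-p; r=np.hypot(*a.T); return r
best=None
for dx in np.arange(-.006,.0061,.0005):
  for dy in np.arange(-.006,.0061,.0005):
    r=f(np.array([.536+dx,.1715+dy])); bad=(r>.0323).sum()+(r<.0192).sum()
    if best is None or bad<best[0]: best=(bad,[])
    if bad==best[0]: best[1].append((dx,dy))
print(best[0],np.mean(best[1],0)+[.536,.1715],np.ptp(best[1],axis=0))
hsv=cv2.cvtColor(I,cv2.COLOR_BGR2HSV); red=cv2.inRange(hsv,(0,130,80),(8,255,255))|cv2.inRange(hsv,(172,130,80),(180,255,255))
n,l,s,ce=cv2.connectedComponentsWithStats(red)
for i in range(1,n):
    if s[i,4]>15:
        w=np.median(X[l==i],0); print(ce[i],s[i,4],w, np.degrees(np.arctan2(w[1]-.1715,w[0]-.536)))
bl=cv2.inRange(hsv,(95,120,60),(125,255,255))>0
# clean monitor edges for yaw: blue pad top edges
w=X[bl&(abs(X[...,2]-.089)<.004)]; r=cv2.minAreaRect((w[:,:2]*1000).astype(np.float32)); print('blue',r)
```

```text
4494 0.12077847335441425
37 [0.536 0.17 ] [0. 0.]
[261.84076433  47.68152866] 157 [0.40417087 0.08379843 0.08915275] -146.36548718539763
[455.25       154.88815789] 152 [0.49368166 0.1817673  0.08846907] 166.3623743529334
[479.05813953 187.95348837] 86 [0.50750562 0.17813662 0.12138141] 166.88899149753354
blue ((498.7837829589844, 70.78165435791016), (54.89037322998047, 34.71160125732422), 75.33213806152344)
```

View pics/crop3.png

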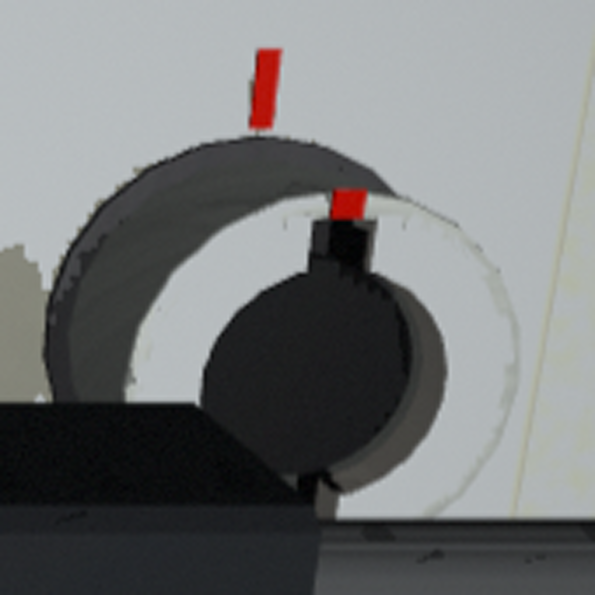

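>>> {"fn": "arm_command", "kwargs": {"fingers": [1, 1, 1, 1, 1, 1, 1, 1], "travel": [[0, 0.015, -0.003], [0, 0.04, -0.005], [0, 0.065, -0.005], [0, 0.085, -0.005], [0, 0.097, -0.003], [-0.0005, 0.1053, 0], [-0.0005, 0.1053, 0], [-0.0005, 0.1053, 0]], "dr": [[0, 0, 0], [0, 0, 0], [0, 0, 0], [0, 0, 0], [0, 0, 0], [0, 0, 0], [0, 0, 0], [0, 0, 0]]}}

```text
time: 7.63
tool_pos: [0.5355, 0.1701, 0.1621]
tool_rot: [-3.141, -0.001, 2.878]
contact_force: [0.7, -0.1, -2.1]
opening: 0.0136
grip_force: 50.0
```

>>> {"fn": "arm_command", "kwargs": {"fingers": [1, 1, 1, 1, 1, 1, 1, 1], "travel": [[0, 0, 0], [0, 0, 0.001], [0, 0, 0.003], [0, 0, 0.005], [0, 0, 0.007], [0, 0, 0.009], [0, 0, 0.01], [0, 0, 0.01]], "dr": [[0, 0, 0], [0, 0, 0], [0, 0, 0], [0, 0, 0], [0, 0, 0], [0, 0, 0], [0, 0, 0], [0, 0, 0]]}}

```text
time: 8.3
tool_pos: [0.5357, 0.1704, 0.1523]
tool_rot: [-3.141, -0.001, 2.878]
contact_force: [-0.0, 0.2, -1.8]
opening: 0.0136
grip_force: 50.0
```

```bash
python3 -c "
from cell import *
s=observe(); print(s['tool_pos'],s['tool_rot'],s['qpos'],s['contact_force'],s['torque'])"
```

```text
[0.53568421 0.17043475 0.15229331] [-3.14120216e+00 -6.11666667e-04  2.87794964e+00] [ 1.71760115e-01  4.77263936e-01  1.52860520e+00 -1.05913105e-04
  1.13644282e+00 -1.13534872e+00] [-0.02248351  0.20003142 -1.78784197] [ 0.06459135 -0.17354516  0.00118338]
```

>>> {"fn": "arm_command", "kwargs": {"fingers": [1, 1, 1, 1, 1, 1, 1, 1], "travel": [[0, 0, 0.002], [0, 0, 0.004], [0, 0, 0.006], [0, 0, 0.008], [0, 0, 0.01], [0, 0, 0.01], [0, 0, 0.01], [0, 0, 0.01]], "dr": [[0, 0, 0], [0, 0, 0], [0, 0, 0], [0, 0, 0], [0, 0, 0], [0, 0, 0], [0, 0, 0], [0, 0, 0]]}}

```text
time: 8.97
tool_pos: [0.536, 0.1705, 0.143]
tool_rot: [3.142, 0.0, 2.878]
contact_force: [-1.1, 0.5, 2.5]
opening: 0.0137
grip_force: 50.0
```

>>> {"fn": "arm_command", "kwargs": {"fingers": [1, 1, 1, 1, 1, 1, 1, 1], "travel": [[0, 0, 0.002], [0, 0, 0.004], [0, 0, 0.006], [0, 0, 0.007], [0, 0, 0.008], [0, 0, 0.008], [0, 0, 0.008], [0, 0, 0.008]], "dr": [[0, 0, 0], [0, 0, 0], [0, 0, 0], [0, 0, 0], [0, 0, 0], [0, 0, 0], [0, 0, 0], [0, 0, 0]]}}

```text
time: 9.63
tool_pos: [0.536, 0.1705, 0.135]
tool_rot: [3.141, 0.0, 2.878]
contact_force: [-2.0, -1.4, 6.1]
opening: 0.0138
grip_force: 50.0
```

>>> {"fn": "arm_command", "kwargs": {"fingers": [1, 1, 1, 1, 1, 1], "travel": [[0, 0, 0.0005], [0, 0, 0.001], [0, 0, 0.0015], [0, 0, 0.0015], [0, 0, 0.0015], [0, 0, 0.0015]], "dr": [[0, 0, 0], [0, 0, 0], [0, 0, 0], [0, 0, 0], [0, 0, 0], [0, 0, 0]]}}

```text
time: 10.13
tool_pos: [0.5361, 0.1706, 0.1345]
tool_rot: [3.141, 0.001, 2.878]
contact_force: [-4.7, -1.3, 13.5]
opening: 0.0136
grip_force: 50.0
```

It has bottomed at about 15 N. Now the clockwise twist.

>>> {"fn": "arm_command", "kwargs": {"fingers": [1, 1, 1, 1, 1, 1, 1, 1], "travel": [[0, 0, 0], [0, 0, 0], [0, 0, 0], [0, 0, 0], [0, 0, 0], [0, 0, 0], [0, 0, 0], [0, 0, 0]], "dr": [[0, 0, 4], [0, 0, 8], [0, 0, 13], [0, 0, 18], [0, 0, 23], [0, 0, 28], [0, 0, 33], [0, 0, 38]]}}

```text
time: 10.8
tool_pos: [0.5363, 0.1705, 0.1345]
tool_rot: [3.14, 0.001, 2.211]
contact_force: [-4.0, 0.3, 12.5]
opening: 0.0138
grip_force: 50.0
```

```bash
python3 -c "
from cell import *
s=observe(); print(s['tool_pos'],s['tool_rot'],s['qpos'],s['contact_force'],s['torque'])"
```

```text
[0.53626194 0.17053727 0.13449283] [3.14019516e+00 9.88094397e-04 2.21057506e+00] [ 1.71852884e-01  4.96260410e-01  1.55113514e+00 -2.83358721e-04
  1.09250418e+00 -4.67796335e-01] [-3.95673971  0.3476025  12.53783399] [-0.1715377   0.67443738  0.04406563]
```

>>> {"fn": "arm_command", "kwargs": {"fingers": [1, 1, 1, 1, 1, 1, 1, 1], "travel": [[0, 0, 0], [0, 0, 0], [0, 0, 0], [0, 0, 0], [0, 0, 0], [0, 0, 0], [0, 0, 0], [0, 0, 0]], "dr": [[0, 0, 6], [0, 0, 12], [0, 0, 18], [0, 0, 24], [0, 0, 30], [0, 0, 36], [0, 0, 41], [0, 0, 45]]}}

```text
time: 11.47
tool_pos: [0.5364, 0.1704, 0.1345]
tool_rot: [3.14, -0.0, 1.425]
contact_force: [-2.9, -0.5, 12.2]
opening: 0.0139
grip_force: 50.0
```

>>> {"fn": "arm_command", "kwargs": {"fingers": [1, 1, 1, 1, 1, 1, 1, 1], "travel": [[0, 0, 0], [0, 0, 0], [0, 0, 0], [0, 0, 0], [0, 0, 0], [0, 0, 0], [0, 0, 0], [0, 0, 0]], "dr": [[0, 0, 1], [0, 0, 2], [0, 0, 3], [0, 0, 3.5], [0, 0, 3.5], [0, 0, 3.5], [0, 0, 3.5], [0, 0, 3.5]]}}

```text
time: 12.13
tool_pos: [0.5367, 0.1705, 0.1345]
tool_rot: [3.139, -0.001, 1.368]
contact_force: [-2.4, -1.2, 11.0]
opening: 0.014
grip_force: 50.0
```

Run:
```python
from h import *
s=observe(); print(s['tool_pos'],s['tool_rot'],s['qpos'],s['contact_force'],s['torque'])
c=read_camera('wrist')['color']; b=read_camera('scene')['color'][150:270,260:420]
cv2.imwrite('pics/m3.png',np.hstack([cv2.resize(c,(400,300)),cv2.resize(b,(400,300),interpolation=cv2.INTER_CUBIC)]))
```

```text
[0.53666524 0.17052104 0.13450813] [ 3.13908031e+00 -5.97712144e-04  1.36846544e+00] [ 1.71763404e-01  4.96429234e-01  1.55079101e+00 -4.07580502e-04
  1.09181543e+00  3.74282424e-01] [-2.39267949 -1.21244218 11.00602304] [-0.21368125  0.41509054  0.03535434]
```

View pics/m3.png

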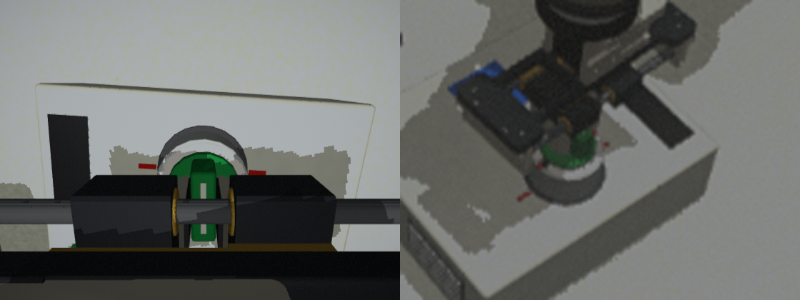

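The wrist view shows the bar at (203,205) about perpendicular to the red marks (147,166)–(257,172), with the flange level at the rim. I'll check that it's steady.

>>> {"fn": "arm_command", "kwargs": {"fingers": [1, 1, 1, 1, 1, 1], "travel": [[0, 0, 0.0003], [0, 0, 0.0005], [0, 0, 0.0005], [0, 0, 0.0005], [0, 0, 0.0005], [0, 0, 0.0005]], "dr": [[0, 0, 0.3], [0, 0, 0.5], [0, 0, 0.5], [0, 0, 0.5], [0, 0, 0.5], [0, 0, 0.5]]}}

```text
time: 12.73
tool_pos: [0.5367, 0.1705, 0.1345]
tool_rot: [3.139, -0.001, 1.36]
contact_force: [-3.2, -1.2, 14.6]
opening: 0.0135
grip_force: 50.0
```

Run:
```python
from h import *
import pickle
T=[]
for _ in range(4):
    c=read_camera('wrist'); s=observe(); T.append(np.r_[s['contact_force'],s['torque'],s['tool_rot'][2],s['tool_pos'],s['joint_efforts'][5]])
print(np.round(T,4))
R,t=np.array(c['R']),np.array(c['t']); v,u=np.mgrid[0:420,0:560]; z=c['z_map']
X=(np.stack([(u-c['cx'])/c['fx']*z,(v-c['cy'])/c['fy']*z,z],-1)-t)@R
g=cv2.inRange(cv2.cvtColor(c['color'],cv2.COLOR_BGR2HSV),(45,90,40),(85,255,255))>0
Z=X[g][:,2]; print(np.histogram(Z,bins=np.arange(.12,.17,.003)))
```

```text
[[-3.37390e+00  6.50000e-03  1.41229e+01 -2.24500e-01  6.27000e-01
   2.02600e-01  1.35990e+00  5.36700e-01  1.70500e-01  1.34500e-01
   1.57700e-01]
 [-4.00490e+00 -3.49600e-01  1.44819e+01 -1.81600e-01  6.64400e-01
   1.76400e-01  1.35990e+00  5.36700e-01  1.70500e-01  1.34500e-01
   1.57700e-01]
 [-2.86950e+00 -1.20600e+00  1.46674e+01 -2.61000e-01  6.44500e-01
   1.38700e-01  1.35990e+00  5.36800e-01  1.70500e-01  1.34500e-01
   1.57700e-01]
 [-2.22120e+00 -3.07700e-01  1.51577e+01 -2.20600e-01  6.57000e-01
   1.30300e-01  1.35990e+00  5.36700e-01  1.70500e-01  1.34500e-01
   1.57700e-01]]
(array([   0,    5,  100, 1411,   25,   19,   11,   17,   20,   25,   15,
         27, 1438,  403,    0,    0]), array([0.12 , 0.123, 0.126, 0.129, 0.132, 0.135, 0.138, 0.141, 0.144,
       0.147, 0.15 , 0.153, 0.156, 0.159, 0.162, 0.165, 0.168]))
```

Torque is now 0.16 N m, above the 0.085 N m spring, so it is at the stop. The bar top at 0.159 m puts the foot 20 mm below the mouth, so it is bottomed. Handing in.

```bash
python3 -c "
from cell import *
print(hand_in())"
```

```text
the job is handed in; nothing more can be done
None
```

The green cartridge was held over the reader pad, then pushed to the bottom of the port, turned about 1.5 rad to the stop, and handed in still gripped at 50 N; `hand_in()` returned no verdict, so I can't confirm it passed.

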